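Key a lens cell onto its spring-loaded bench mount and hold it home

TASK

Pick up the black knurled lens cell and fit it over the spigot of the bench mount with its white dot at the mount's white line, so that it rides on the pin. Then turn it anticlockwise (seen from above) until its hidden keyway drops over the pin, push it fully home onto the seat against the spring, and finish while still holding it pushed home, because a colleague will now tighten the set screw. Leave the jar, the green reel and the dish where they are.

Things in the scene. Friction and masses are not known exactly. Their poses are not given: they have to be found in the camera images.
- cell_centre (a point): Centre (half-way up) of the lens cell: a loose black knurled collar standing on the grey mat, 48 mm outside diameter, 36 mm tall, 85 to 170 g, with a closed glazed top and open underside. z is up along the axis, x points from the axis to the white dot. Grip it across its diameter from above, by its upper half.
- cell_bottom (a point): Centre of the cell's open underside, 18 mm below cell_centre; same axes. The bore, 30 mm in diameter, 32 mm deep, goes over the spigot. One keyway, 11 mm tall, is cut into the bore wall from the underside; it cannot be seen from outside and is not under the dot.
- dot (a point): The white dot, 5.6 mm across, on the cell's top face, 19.5 mm from the axis.
- seat (a point): Centre of the seat, where the cell's underside rests when fully home: top of an aluminium pillar, 52 mm in diameter, 32 mm above the work surface, on a fixed dark plate 100 x 100 x 10 mm. z is up, x points from the axis to the white line. Keyway and pin meet after an anticlockwise turn (positive about z) of 25 to 78 degrees from dot at line (varies), with about 8 degrees of play either way.
- spigot_top (a point): Top centre of the mount's steel spigot, 26 mm above the seat; 27 mm in diameter, the last 6 mm tapering to 18 mm. A radial pin, 5 mm thick, reaches 19 mm from the axis, its top 7.5 mm above the seat. Unless keyed, the cell rides on it, its underside 7.5 mm above the seat. Pressing down a few newtons beyond the spring while turning, or between turns of a few degrees, lets it drop.
- line (a point): Middle of the white line on the mount's plate, 38.5 mm from the axis, 20 mm below the seat; same axes as seat.
- plunger (a joint): Travel (m) of the brass spring plunger, 12 mm in diameter, on the spigot's axis; its top is 44 mm above the seat when free. 0 is free, grows as it is pressed down by the cell's closed top: about 0.0045 with the cell riding on the pin, 0.012 fully home. Spring 0.6 N per mm, so about 7 N at home; it lifts the cell off again if let go.
- jar_mid (a point): Middle of a small glass jar with a black lid, 40 mm in diameter, 45 mm tall. Leave alone.
- reel_mid (a point): Middle of a green reel, 46 mm in diameter, 40 mm tall. Leave alone.
- dish_mid (a point): Middle of a small white dish, 60 mm in diameter, 22 mm tall. Leave alone.
There are look-alikes about, which are no part of the job. Leave any blue or orange look-alike of the part that bears cell_centre alone.

How it is judged (in metres and radians):
On the way, in this order (a step that is already met when the one before it is completed fails the run):
1. the cell is picked up clear of the mat (height (world z) of cell_bottom above 0.055 m), for 0.1 s.
2. the cell is on the spigot, riding on the pin, its dot at the line (within about 18 degrees) (horizontal distance between cell_bottom and seat below 0.004 m and z of cell_bottom in the frame of seat between 0.004 and 0.011 m and x of dot in the frame of seat above 0.012 m and y of dot in the frame of seat between -0.0062 and 0.0062 m), for 0.1 s.
At the end, for the whole second after the job is handed in: The cell is keyed over the pin and home on the seat: underside within 2.5 mm of the seat, centred within 3 mm, upright within 0.08 rad, dot anticlockwise of the line, the spring plunger pressed in by more than 9 mm, and the robot is still holding or pressing the cell with more than 3 N (z of cell_bottom in the frame of seat below 0.0025 m and horizontal distance between cell_bottom and seat below 0.003 m and angle between cell_centre's own z axis and vertical below 0.08 rad and y of dot in the frame of seat above 0.004 m and value of joint plunger above 0.009 m and contact force between any of the fingers, the arm and cell above 3 N); the arm keeps its last pose, push and grip.
It fails at once if the jar is moved by more than 25 mm (distance of jar_mid from where it was at the start of the episode above 0.025 m).
It fails at once if the reel is moved by more than 25 mm (distance of reel_mid from where it was at the start of the episode above 0.025 m).
It fails at once if the dish is moved by more than 25 mm (distance of dish_mid from where it was at the start of the episode above 0.025 m).
It also fails if it takes over 48 s, if anything falls off the work surface, if the arm or the gripper's body presses on something with over 40 N, if the wrist force passes 120 N, or if a joint passes its speed limit or range.

ROBOT

A 6-joint arm with a two-finger parallel gripper is mounted at the origin on the work surface. World frame = base frame: x ahead of the robot, y to its left, z up, the work surface at z = 0. Lengths are in mm, angles in rad, forces in N, time in s.
With the tool pointing down it reaches from about 350 to 775 mm from the base axis. Payload 7.3 kg.
Tool frame: the origin (TCP) lies between the finger pads; the fingertips stand 22 mm ahead of it and the grasp point (between the pads) lies 3 mm ahead of it; z points along the fingers, x is the direction in which the jaws open and shut, and the axes are right-handed (so a half turn about z gives the same grasp; the last joint's range is limited). The gripper opens to 92 mm and grips with 3 to 60 N. Pads are 19 mm wide; open, the fingers measure 130 mm over their backs; the gripper's body (75 mm by 190 mm) begins 47 mm behind the grasp point.
Start: joints at [1.021, 0.342, 1.524, -0, 1.275, -0.146], TCP at [206.267, 482.801, 248.741] pointing down, gripper open.
Joint ranges: [-2.53, 2.53], [-0.77, 2.02], [0.04, 2.7], [-1, 4.14], [0.28, 2.66], [-3.11, 3.11]. Speed limits (rad/s): [2.57, 2.57, 3.14, 3.14, 3.14, 3.14].

INTERFACE

Orientations are given as [roll, pitch, yaw] about the fixed x, y, z axes, in that order (R = Rz(yaw) Ry(pitch) Rx(roll)).
In Python, from plant import * gives the robot as it stands. The module is installed in compiled form; this text tells all that it offers.
- The arm moves only by the shell command python3 -m handwheel 'ROWS' [OPENING]. ROWS is a JSON object of lists of equal length, an entry for each row: "translation": the shift along the world's x, y, z in units of 15 cm (1.0 is 15 cm), a list of three; "twist": the turn about the world's z in units of 90 degrees (1.0 is 90 degrees). In form: {"translation": [[tx, ty, tz], ...], "twist": [twist, ...]}. A call has exactly 8 rows; each row shifts and turns the pose as measured when the row begins; what a row does not reach is not made up. A row lasts 1/8 s, in which the tool goes at most 62.5 mm and 10.7 degrees, less where a joint would pass 70% of its speed; a pose out of reach is approached as far as the arm can. A call with a number of a shift or a turn outside -1 to 1 is refused whole. A call with a gripper value outside its range is refused whole. OPENING is the closure in counts, from 0 (fully open) to 255 (shut), set as the call begins (- or left out, the last holds). The fingers move at their own pace and stop on an object; the grip force is fixed at half the most. Time passes only in rows, so rows that do not move let the fingers close, or fill a call up. It gives the time, the measured TCP pose, the force and the opening at its end, in the units of the state.
- get_obs(): the state, without advancing time (a new reading comes with each control period).
- capture(name): name is "scene" or "top"; returns a dict with "img" (400x640x3 uint8, red, green, blue), "vertical_fov" (degrees; the focal length in pixels is half the picture's height over the tangent of half this angle, whatever the lens; pixels are square), "cx", "cy" (the principal point, pixels), "world_from_camera" (4x4, takes a point from camera to world coordinates). Camera axes: x right, y up, looking along -z (the intrinsics and any distortion apply to the point x, -y, -z); pixel columns grow to the right and rows downward; lengths in mm; the calibration is good to about 2 mm. A picture is of the moment at which its call begins. There is no depth.
- close_job(): hands the job in, once; it reports no verdict.
Trained networks look in the newest picture that a camera, given by its name, has taken for a name from the list of things; names that differ only in an ending like _2 or _b are one class to them, and where a whole thing is asked for, a point or a joint stands for the part that bears it (a point fixed in the world has none). Each returns a list of dicts, best first, with "score" (0 to 1); they miss things now and then, are a little off and sometimes report something else, mostly with a low value. They report only what shows in the picture. A call takes as long as a camera call. They do not tell look-alikes from the thing itself.
- search_frame(camera, label): "position" ([x, y, z] in mm, in the coordinates of the camera as it stood for that picture, good to about 4 mm: the middle of the surface that is visible of it).
- spot_point(camera, label): "position" ([x, y, z] in mm, in the coordinates of the camera as it stood for that picture, good to about 4 mm: a listed point, or the origin of a listed thing).
The state is a dict: "time": time; "joint_positions": joint angles; "dq": joint speeds; "tau": joint torques, N m; "tool_pos": TCP position; "tcp_rot": TCP orientation; "contact_force": force on the tool from outside, world axes, zero at the start; "moment": the same for the moment, N m; "grip_width": finger opening in mm.
Only numpy, scipy, OpenCV 4.12 (cv2) and the standard library are available. Lean on these libraries where they do the work, as an engineer would, in place of code of your own. Each camera call takes 0.05 s, during which the arm holds its last target.

## Working session

There is one attempt and no reset: what is moved stays moved. The work goes in short steps, Python scripts to look and compute and a shell command to move; the robot and the scene stay as the last step left them, time stands still between calls to the robot, and variables do not carry over. Pictures are saved under pics/ and viewed, and the job is handed in when it is done.

```bash
mkdir -p pics; cat > h.py <<'E'
from plant import *
import numpy as np, cv2
def cap(n,f):
    c=capture(n); cv2.imwrite(f'pics/{f}.png',cv2.cvtColor(c['img'],cv2.COLOR_RGB2BGR)); return c
def w(c,p):
    return (np.array(c['world_from_camera'])@np.r_[p,1])[:3]
def foc(c): return 200/np.tan(np.radians(c['vertical_fov']/2))
def px(c,P):
    q=np.linalg.inv(c['world_from_camera'])@np.r_[P,1]; f=foc(c)
    return c['cx']+f*q[0]/-q[2], c['cy']+f*q[1]/q[2]
def ray(c,u,v,z):
    f=foc(c); T=np.array(c['world_from_camera']); d=T[:3,:3]@np.array([(u-c['cx'])/f,-(v-c['cy'])/f,-1]); o=T[:3,3]
    return o+d*(z-o[2])/d[2]
E
python3 - <<'E'
from h import *
np.set_printoptions(precision=1,suppress=True)
for n in('top','scene'):
    c=cap(n,n+'0'); print(n,{k:c[k] for k in c if k!='img'})
    for l in('cell_centre','dot','seat','spigot_top','line','jar_mid','reel_mid','dish_mid'):
        for r in spot_point(n,l)[:4]:
            P=w(c,r['position']); print(l,round(r['score'],2),P,np.round(px(c,P)))
print(get_obs())
E
```

```text
top {'vertical_fov': 44.277163359728476, 'cx': 318.7294526625592, 'cy': 196.64077943153646, 'world_from_camera': array([[ -0. ,   1. ,  -0.2, 465.9],
       [ -1. ,  -0. ,   0. ,   4.4],
       [  0. ,   0.2,   1. , 993.7],
       [  0. ,   0. ,   0. ,   1. ]])}
cell_centre 0.79 [ 653.8 -237.7   22. ] [426. 182.]
cell_centre 0.65 [ 480.9 -108.5   16.8] [364. 270.]
cell_centre 0.61 [ 544.7 -237.8   17. ] [428. 236.]
cell_centre 0.6 [ 587.8 -150.3   22.5] [384. 215.]
dot 0.9 [ 485.4 -128.5   36.4] [376. 267.]
dot 0.88 [ 603.  -146.8   39.5] [383. 206.]
dot 0.78 [ 444.  -191.3   38.7] [409. 288.]
dot 0.76 [ 530.4 -224.6   35.8] [424. 243.]
seat 0.74 [575.3 202.7  31.2] [205. 223.]
spigot_top 0.89 [571.6 201.5  55.3] [203. 223.]
line 0.96 [612.  201.5   8.3] [208. 206.]
jar_mid 0.57 [603.7 -10.6  23.3] [314. 208.]
reel_mid 0.74 [ 725.8 -170.9   24.1] [392. 148.]
dish_mid 0.57 [756.3  89.4   9.9] [265. 136.]
scene {'vertical_fov': 54.40255555373291, 'cx': 324.0944741015143, 'cy': 197.4710191015551, 'world_from_camera': array([[  -0.7,   -0.5,    0.5, 1011.2],
       [   0.7,   -0.5,    0.
[... 466 characters left out ...]
] [278. 144.]
seat 0.78 [569.7 204.7  34.1] [426. 253.]
spigot_top 0.67 [575.5 205.9  58.8] [427. 246.]
line 0.93 [612.  201.4  15.6] [409. 272.]
jar_mid 0.86 [602.3  -7.4  25.5] [324. 208.]
reel_mid 0.85 [ 722.8 -172.9   16.6] [226. 203.]
reel_mid 0.25 [ 585.6 -150.    18.3] [282. 176.]
dish_mid 0.68 [754.3  91.   14.3] [306. 287.]
{'time': 0.9, 'joint_positions': array([ 1. ,  0.3,  1.5,  0. ,  1.3, -0.1]), 'dq': array([0., 0., 0., 0., 0., 0.]), 'tau': array([ -0. , -43.1, -24.4,   0.1,   0. ,   0. ]), 'tool_pos': array([206.3, 482.8, 248.8]), 'tcp_rot': array([ 3.1, -0. ,  1.2]), 'contact_force': array([-0.1,  0.4,  0.6]), 'moment': array([0. , 0.1, 0. ]), 'grip_width': 91.56114463181824}
```

```bash
python3 - <<'E'
import cv2
a=cv2.imread('pics/top0.png')
cv2.imwrite('pics/crop0.png',cv2.resize(a[120:320,330:470],None,fx=4,fy=3,interpolation=cv2.INTER_CUBIC) if 0 else cv2.resize(a[150:300,340:460],None,fx=4,fy=4,interpolation=cv2.INTER_CUBIC))
cv2.imwrite('pics/crop1.png',cv2.resize(a[180:265,155:255],None,fx=6,fy=6,interpolation=cv2.INTER_CUBIC))
E
```

```text
(no output)
```

View pics/top0.png

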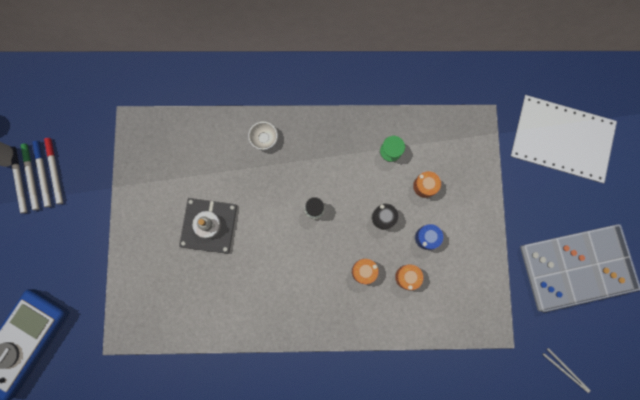

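View pics/crop0.png

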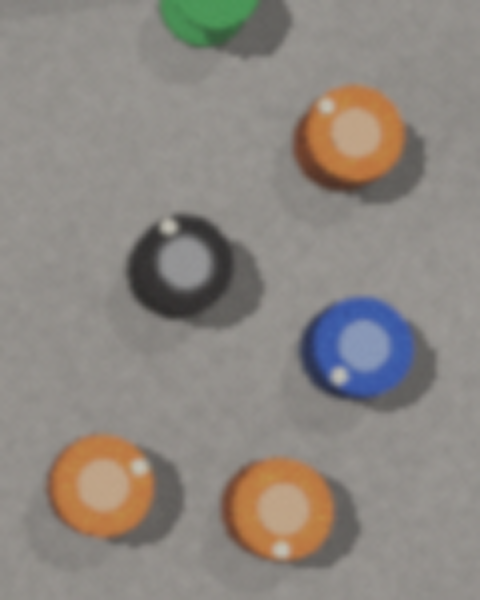

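View pics/crop1.png

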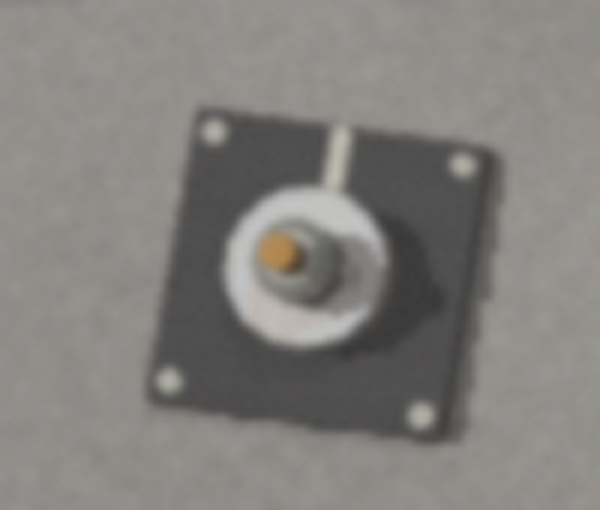

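View pics/scene0.png

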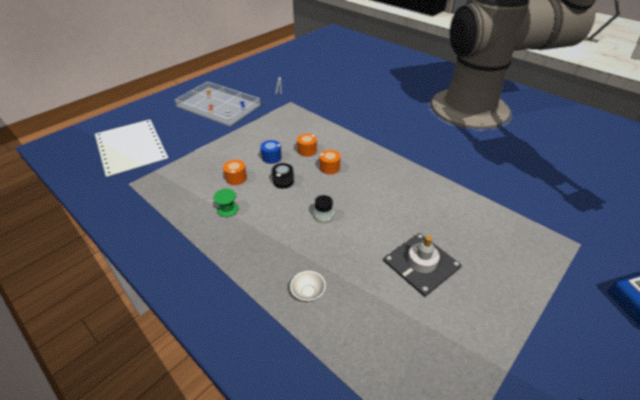

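```bash
python3 - <<'E'
from h import *
np.set_printoptions(precision=1,suppress=True)
c=capture('top')
A=lambda x,y,s,u0,v0,z:ray(c,(x+.5)/s-.5+u0,(y+.5)/s-.5+v0,z)
sc=np.mean([A(x,y,6,155,180,10.5) for x,y in((214,132),(462,165),(420,415),(168,381))],0)
print('screws',sc)
L=A(337,157,6,155,180,12);print('line',L, 'seatdisc',A(308,266,6,155,180,32),'plunger',A(280,252,6,155,180,76))
# edge direction of plate via screws
S=[A(x,y,6,155,180,10.5)[:2] for x,y in((214,132),(462,165),(420,415),(168,381))]
d=(S[0]-S[3]+S[1]-S[2]);print('plate yaw',np.degrees(np.arctan2(d[1],d[0])),'line yaw',np.degrees(np.arctan2(*(L-sc)[1::-1])))
g=A(184,262,4,340,150,36);dt=A(169,227,4,340,150,36)
print('glass',g,'dot',dt,np.linalg.norm(dt-g),np.degrees(np.arctan2(*(dt-g)[1::-1])))
T=np.array(c['world_from_camera']);
s=cap('scene','scene1')
a=cv2.cvtColor(s['img'],cv2.COLOR_RGB2BGR)
cv2.imwrite('pics/crop2.png',np.hstack([cv2.resize(a[155:195,262:302],None,fx=10,fy=10,interpolation=cv2.INTER_CUBIC),cv2.resize(a[225:305,380:460],None,fx=5,fy=5,interpolation=cv2.INTER_CUBIC)]))
o=get_obs();print(o['time'],o['tool_pos'],o['tcp_rot'],o['joint_positions'])
E
```

```text
screws [572.9 202.5  10.5]
line [611.4 196.2  12. ] seatdisc [572.6 200.9  32. ] plunger [572.2 200.6  76. ]
plate yaw -8.587491457761756 line yaw -9.298032634427008
glass [ 586.  -151.6   36. ] dot [ 603.4 -144.8   36. ] 18.757018735401342 21.320872639077056
1.0 [206.2 482.8 248.7] [-3.1 -0.   1.2] [ 1.   0.3  1.5  0.   1.3 -0.1]
```

View pics/crop2.png

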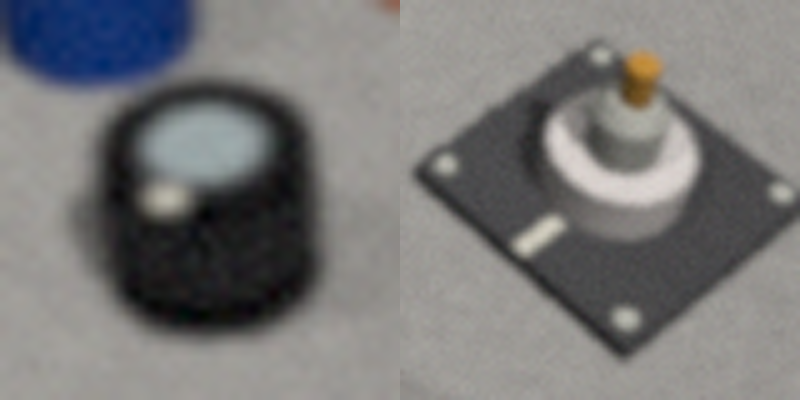

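```bash
python3 - <<'E'
from h import *
np.set_printoptions(precision=1,suppress=True)
c=capture('scene')
A=lambda x,y,s,u0,v0,z:ray(c,(x+.5)/s-.5+u0,(y+.5)/s-.5+v0,z)
B=lambda x,y,z:A(x-400,y,5,380,225,z)
sc=[B(x,y,10.5)[:2] for x,y in((600,53),(445,162),(627,318),(782,192))]
print('screws',np.mean(sc,0)); L=B(540,237,12); print('line',L,'plunger',B(645,60,76),'seatdisc',B(623,157,32))
d=sc[1]-sc[0]+sc[2]-sc[3]; print(np.degrees(np.arctan2(d[1],d[0])),np.degrees(np.arctan2(*(L[:2]-np.mean(sc,0))[::-1])))
g=A(205,142,10,262,155,36);dt=A(166,200,10,262,155,36)
print(g,dt,np.linalg.norm(dt-g),np.degrees(np.arctan2(*(dt-g)[1::-1])))
print(get_obs()['tcp_rot'])
E
python3 -m handwheel '{"translation":[[0.2,-0.33,0],[0.2,-0.35,0],[0.2,-0.35,0],[0.2,-0.35,0],[0.2,-0.35,0],[0.2,-0.35,0],[0.2,-0.35,0],[0.2,-0.35,0]],"twist":[-0.07,-0.07,-0.07,-0.07,-0.07,-0.07,-0.05,-0.05]}' 0
```

```text
screws [569.1 202. ]
line [610.1 198.1  12. ] plunger [570.5 202.7  76. ] seatdisc [575.9 206.3  32. ]
-8.46242873254232 -5.482479839383947
[ 582.1 -152.9   36. ] [ 601.4 -144.3   36. ] 21.127334011115984 23.822296992568926
[ 3.1 -0.   1.2]
time: 2.05
tool_pos: [450.4, 56.0, 249.9]
tcp_rot: [3.14, -0.007, 0.332]
contact_force: [1.3, 1.6, 0.9]
grip_width: 92.1
```

```bash
python3 -m handwheel '{"translation":[[0.2,-0.28,0],[0.2,-0.28,-0.1],[0.2,-0.28,-0.1],[0.15,-0.28,-0.2],[0.12,-0.22,-0.2],[0.04,-0.05,-0.2],[0,0,-0.1],[0,0,0]],"twist":[0.01,0.01,0.01,0,0,0,0,0]}' 0
```

```text
time: 3.05
tool_pos: [592.4, -165.0, 111.2]
tcp_rot: [3.138, -0.012, 0.373]
contact_force: [-0.5, 0.4, 0.4]
grip_width: 92.0
```

```bash
python3 -m handwheel '{"translation":[[-0.05,0.08,-0.05],[0,0,-0.1],[0,0,-0.1],[0,0,0],[0,0,0],[0,0,0],[0,0,0],[0,0,0]],"twist":[0,0,0,0,0,0,0,0]}' 0
python3 - <<'E'
from h import *
a=cap('scene','s2')['img'][:,:,::-1]
b=cap('top','t2')['img'][:,:,::-1]
cv2.imwrite('pics/c2.png',np.hstack([cv2.resize(a[110:210,240:340],None,fx=4,fy=4),cv2.resize(b[170:270,335:435],None,fx=4,fy=4)]))
E
```

```text
time: 4.05
tool_pos: [587.6, -152.7, 77.0]
tcp_rot: [3.132, -0.018, 0.375]
contact_force: [-0.2, 1.0, 0.8]
grip_width: 92.0
```

View pics/c2.png

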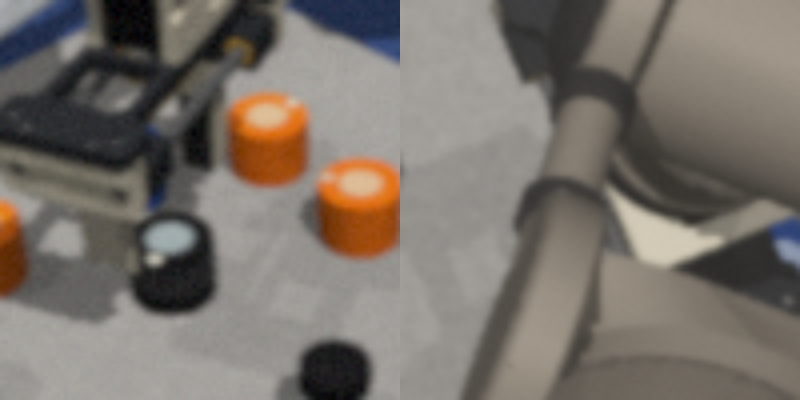

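```bash
python3 - <<'E'
from h import *
c=capture('scene')
for s in (-56,-46,0,46,56):
    print(s,px(c,[587.6+s*np.cos(.375),-152.7+s*np.sin(.375),55]))
print(px(c,[584,-152,36]))
a=c['img'][:,:,::-1]
cv2.imwrite('pics/c3.png',cv2.resize(a[130:200,250:320],None,fx=8,fy=8,interpolation=cv2.INTER_CUBIC))
E
```

```text
-56 (np.float64(290.51451067479024), np.float64(148.80472410332817))
-46 (np.float64(288.6324111226046), np.float64(151.2596061995726))
0 (np.float64(279.5804099764729), np.float64(163.06641818410247))
46 (np.float64(269.8247224055773), np.float64(175.79107067474004))
56 (np.float64(267.6027115298507), np.float64(178.68930988325974))
(np.float64(281.68238275143915), np.float64(169.31996300835877))
```

View pics/c3.png

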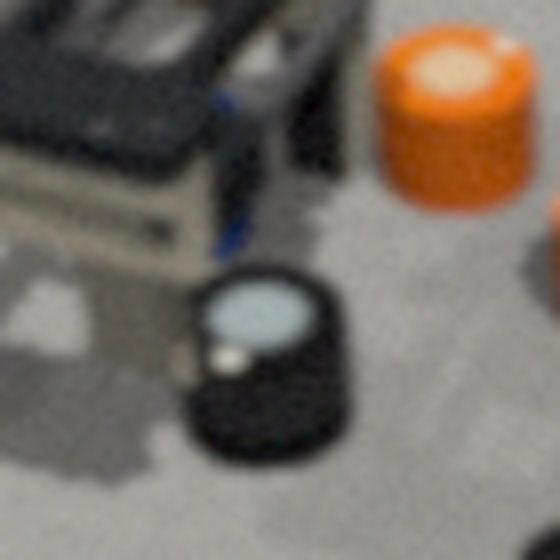

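```bash
python3 -m handwheel '{"translation":[[-0.02,0,-0.1],[0,0,-0.1],[0,0,-0.1],[0,0,-0.03],[0,0,0],[0,0,0],[0,0,0],[0,0,0]],"twist":[0,0,0,0,0,0,0,0]}' 0
```

```text
time: 5.2
tool_pos: [583.3, -152.3, 25.0]
tcp_rot: [3.134, -0.015, 0.375]
contact_force: [-0.6, 0.4, 4.1]
grip_width: 91.9
```

```bash
python3 -m handwheel '{"translation":[[0,0,0.03],[0,0,0],[0,0,0],[0,0,0],[0,0,0],[0,0,0],[0,0,0],[0,0,0]],"twist":[0,0,0,0,0,0,0,0]}' 255
```

```text
time: 6.2
tool_pos: [583.2, -152.2, 28.8]
tcp_rot: [3.134, -0.015, 0.375]
contact_force: [0.2, 0.2, 0.9]
grip_width: 47.5
```

```bash
python3 -m handwheel '{"translation":[[0,0,0.08],[0,0,0.2],[0,0,0.2],[0,0,0.2],[0,0.1,0.1],[0,0.35,0],[0,0.35,0],[0,0.35,0]],"twist":[0,0,0,0,-0.05,-0.1,-0.1,-0.1]}' 255
python3 - <<'E'
from h import *
a=cap('scene','s4')['img'][:,:,::-1]
print(get_obs()['tool_pos'])
E
```

```text
time: 7.2
tool_pos: [582.9, 20.7, 155.0]
tcp_rot: [3.134, -0.02, -0.199]
contact_force: [0.3, 1.1, -1.0]
grip_width: 47.5
[582.2575953   27.27136384 155.06603146]
```

View pics/s4.png

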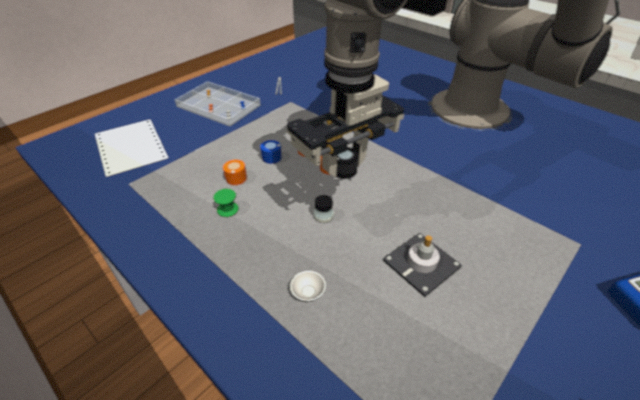

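```bash
python3 -m handwheel '{"translation":[[-0.02,0.3,0],[-0.02,0.3,0],[-0.02,0.28,0],[-0.01,0.12,0],[0,0,0],[0,0,0],[0,0,0],[0,0,0]],"twist":[0,0,0,0,0,0,0,0]}' 255
python3 - <<'E'
from h import *
c=cap('scene','s5'); a=c['img'][:,:,::-1]
o=get_obs();print(o['tool_pos'],o['tcp_rot'])
cv2.imwrite('pics/c5.png',cv2.resize(a[150:300,360:500],None,fx=4,fy=4,interpolation=cv2.INTER_CUBIC))
for l in ('dot','cell_centre','seat','spigot_top','line'):
  for r in spot_point('scene',l)[:2]: print(l,r['score'],w(c,r['position']))
E
```

```text
time: 8.25
tool_pos: [571.7, 179.0, 158.6]
tcp_rot: [3.136, -0.022, -0.204]
contact_force: [0.3, 0.3, -0.8]
grip_width: 47.6
[571.73856211 178.97022211 158.53118546] [ 3.13632774 -0.02219968 -0.20387095]
dot 0.97 [ 662.26725854 -222.56747587   38.12946693]
dot 0.93 [ 528.38612618 -223.96901845   35.25577981]
cell_centre 0.91 [ 467.65730914 -196.87570223   20.16727437]
cell_centre 0.9 [ 541.03598741 -235.41946875   18.77888086]
seat 0.88 [569.86407689 204.59017446  29.14204338]
seat 0.74 [603.39300111  -6.7345295   22.98974845]
spigot_top 0.63 [572.91498023 205.07865171  61.03033871]
line 0.8 [611.25286173 198.17330902  11.98155601]
```

View pics/c5.png

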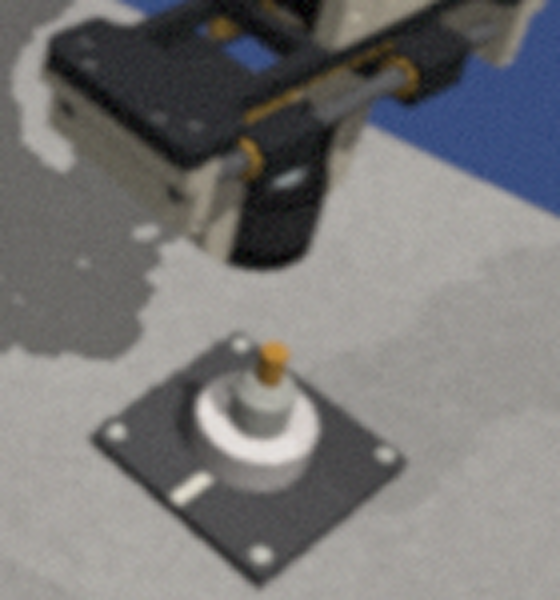

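```bash
python3 -m handwheel '{"translation":[[0.002,0.15,-0.08],[0,0,-0.1],[0,0,-0.09],[0,0,0],[0,0,0],[0,0,0],[0,0,0],[0,0,0]],"twist":[0.035,0,0,0,0,0,0,0]}' 255
cat > ov.py <<'E'
from h import *
import sys
def ov(name,box,s,out,bot0=28.8,off=(0,0),cam='scene'):
    c=cap(cam,name); a=c['img'][:,:,::-1]
    o=get_obs();p=o['tool_pos'];print(p,o['tcp_rot'],o['contact_force'],o['time'])
    x0,y0,x1,y1=box
    im=cv2.resize(a[y0:y1,x0:x1],None,fx=s,fy=s,interpolation=cv2.INTER_CUBIC); raw=im.copy()
    def circ(cx,cy,z,r,col):
        pts=[px(c,[cx+r*np.cos(t),cy+r*np.sin(t),z]) for t in np.linspace(0,2*np.pi,60)]
        pts=((np.array(pts)+.5-[x0,y0])*s-.5).astype(int); cv2.polylines(im,[pts.reshape(-1,1,2)],True,col,1)
    b=p[2]-bot0
    circ(p[0]+off[0],p[1]+off[1],b,24,(0,255,0)); circ(p[0]+off[0],p[1]+off[1],b+36,24,(0,255,255))
    circ(572,202.5,32,26,(0,0,255)); circ(572,202.5,76,6,(255,0,255)); circ(572,202.5,58,9,(255,255,0))
    cv2.imwrite(f'pics/{out}.png',np.hstack([raw,im]))
E
python3 -c "
from ov import *
ov('s6',(385,185,465,285),5,'c6')"
```

```text
time: 9.55
tool_pos: [571.8, 204.1, 115.4]
tcp_rot: [3.137, -0.022, -0.144]
contact_force: [0.1, 0.9, -2.3]
grip_width: 47.6
[571.75280686 204.110618   115.32990367] [ 3.13658005 -0.0221903  -0.14362982] [-0.11781099  0.21776618 -1.25496393] 9.6
```

View pics/c6.png

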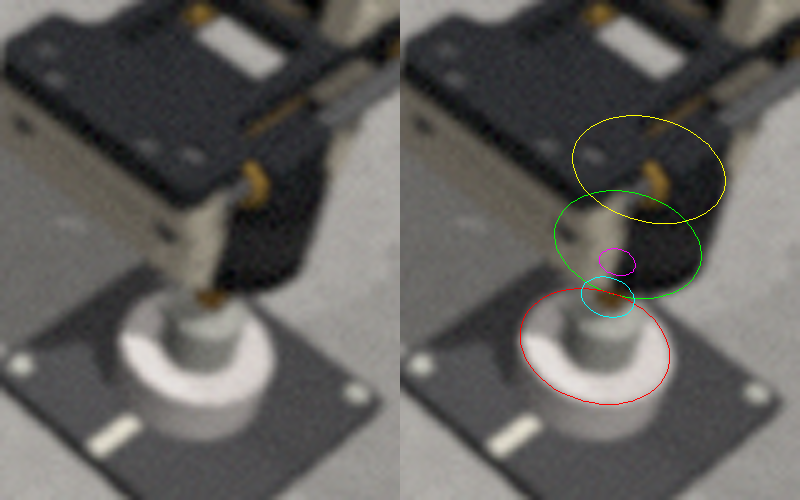

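```bash
python3 -m handwheel '{"translation":[[0,-0.006,-0.06],[0,0,-0.06],[0,0,-0.04],[0,0,-0.02],[0,0,-0.02],[0,0,0],[0,0,0],[0,0,0]],"twist":[0,0,0,0,0,0,0,0]}' 255
python3 -c "
from ov import *
ov('s7',(385,185,465,285),5,'c7')"
```

```text
time: 10.6
tool_pos: [571.7, 203.1, 83.0]
tcp_rot: [3.137, -0.022, -0.144]
contact_force: [0.5, -0.4, -1.1]
grip_width: 47.4
[571.70083748 203.09901335  83.06678083] [ 3.13654877 -0.022024   -0.14370504] [ 0.07533601 -0.60024983 -1.58172067] 10.65
```

View pics/c7.png

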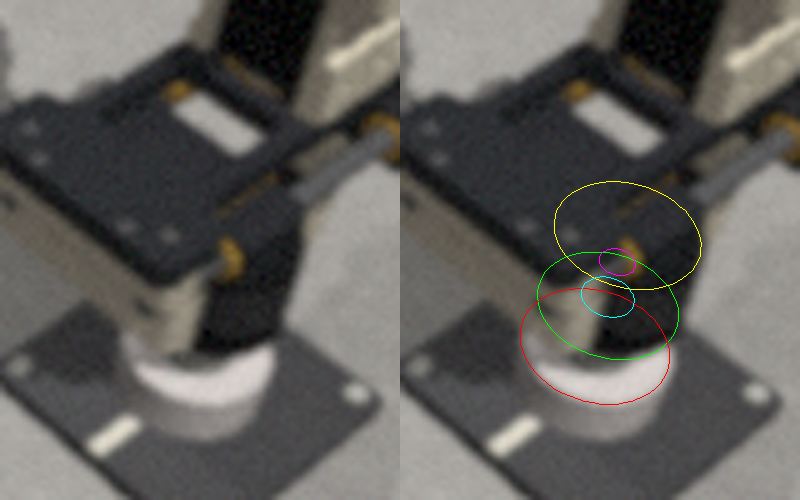

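```bash
python3 -m handwheel '{"translation":[[0,0,-0.03],[0,0,-0.025],[0,0,-0.02],[0,0,-0.01],[0,0,0],[0,0,0],[0,0,0],[0,0,0]],"twist":[0,0,0,0,0,0,0,0]}' 255
```

```text
time: 11.65
tool_pos: [571.8, 203.1, 69.7]
tcp_rot: [3.137, -0.022, -0.144]
contact_force: [0.5, -0.5, -0.2]
grip_width: 47.6
```

```bash
python3 -m handwheel '{"translation":[[0,0,-0.01],[0,0,-0.01],[0,0,0],[0,0,0],[0,0,0],[0,0,0],[0,0,0],[0,0,0]],"twist":[0,0,0,0,0,0,0,0]}' 255
python3 -c "
from ov import *
ov('s8',(385,185,465,285),5,'c8')"
```

```text
time: 12.65
tool_pos: [571.9, 203.2, 67.1]
tcp_rot: [3.137, -0.023, -0.144]
contact_force: [-0.7, -0.1, 0.9]
grip_width: 48.0
[571.91015979 203.16077776  67.09149428] [ 3.13684264 -0.02293207 -0.14369239] [ 0.01093324 -0.00638712  2.40391233] 12.7
```

View pics/c8.png

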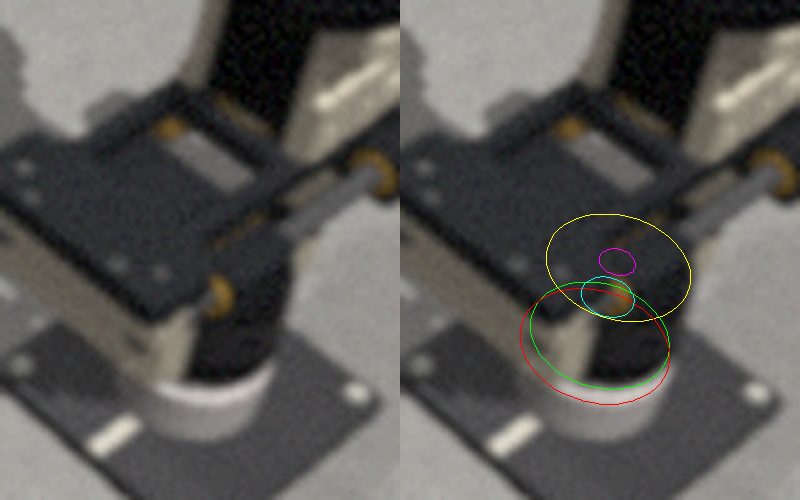

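```bash
python3 -m handwheel '{"translation":[[0,0,-0.01],[0,0,-0.02],[0,0,-0.02],[0,0,-0.02],[0,0,-0.02],[0,0,-0.02],[0,0,-0.02],[0,0,-0.02]],"twist":[0,0,0,0,0,0,0,0]}' 255
```

```text
time: 13.7
tool_pos: [572.4, 204.0, 63.7]
tcp_rot: [3.139, -0.032, -0.143]
contact_force: [-9.6, -3.4, 23.3]
grip_width: 47.4
```

```bash
python3 -c "
from ov import *
ov('s9',(385,185,465,285),5,'c9',24.2)"
```

```text
[572.43695937 204.01230849  63.70687555] [ 3.13930772 -0.03211558 -0.14304605] [-9.03499343 -2.32853341 23.07055103] 13.75
```

View pics/c9.png

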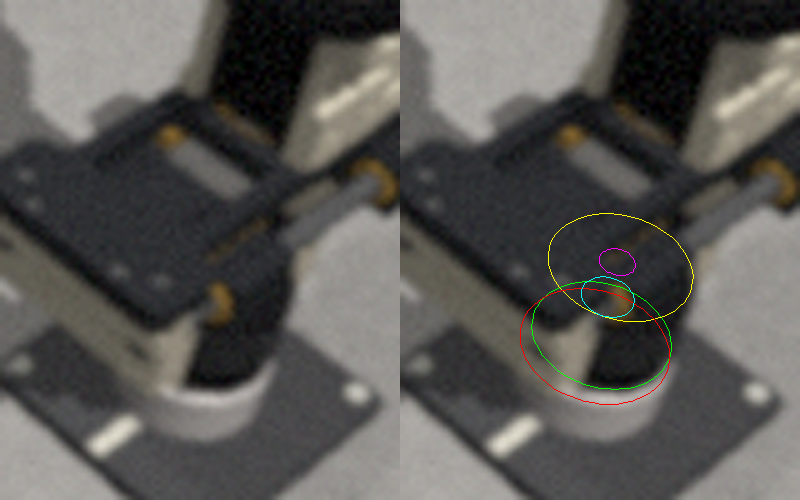

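```bash
python3 -m handwheel '{"translation":[[0,0,0.01],[0,0,0],[0,0,-0.005],[0,0,-0.01],[0,0,-0.01],[0,0,-0.01],[0,0,-0.01],[0,0,-0.01]],"twist":[0,0.02,0.03,0.03,0.03,0.03,0.03,0.03]}' 255
python3 -c "
from ov import *
ov('s10',(385,185,465,285),5,'c10',24.2)"
```

```text
time: 14.75
tool_pos: [572.5, 203.5, 58.8]
tcp_rot: [3.139, -0.033, 0.19]
contact_force: [-7.8, -2.6, 19.3]
grip_width: 47.4
[572.52086425 203.51488678  58.85160799] [ 3.13879696 -0.0325563   0.19177837] [-4.04480703 -2.22615878 11.71677323] 14.8
```

View pics/c10.png

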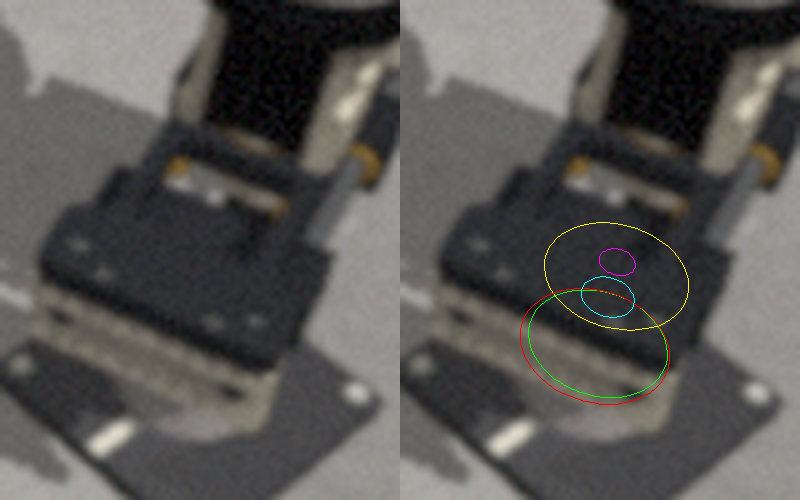

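```bash
python3 -m handwheel '{"translation":[[0,0,0.02],[0,0,0],[0,0,0],[0,0,0],[0,0,0.1],[0,0,0.15],[0,0,0.15],[0,0,0]],"twist":[0,0,0,0,0,0,0,0]}' 0
python3 -c "
from ov import *
ov('s11',(385,185,465,285),5,'c11',24.2)"
```

```text
time: 15.8
tool_pos: [573.0, 203.7, 124.5]
tcp_rot: [3.139, -0.033, 0.194]
contact_force: [-0.1, -0.7, -0.4]
grip_width: 91.9
[572.25608605 203.52521873 123.22583645] [ 3.13897232 -0.03110183  0.1940854 ] [0.49365908 0.39390327 0.37127703] 15.85
```

View pics/c11.png

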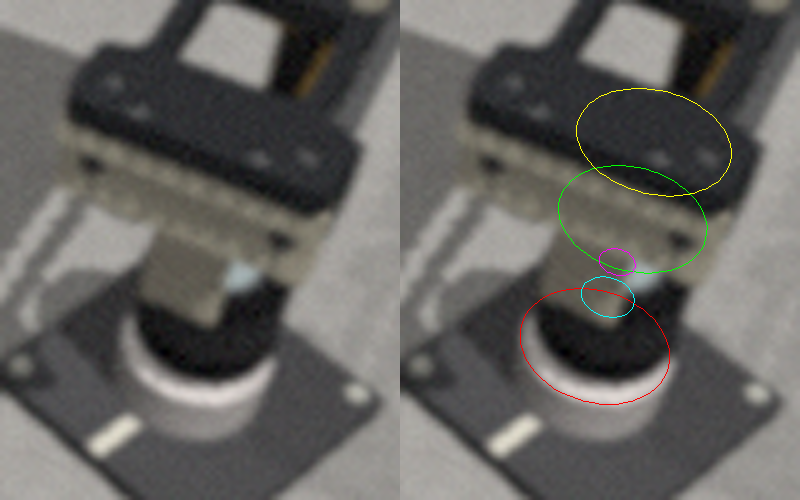

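```bash
python3 -m handwheel '{"translation":[[-0.2,0,0.2],[-0.3,0,0.2],[-0.2,0,0.1],[0,0,0],[0,0,0],[0,0,0],[0,0,0],[0,0,0]],"twist":[-0.05,-0.05,-0.05,0,0,0,0,0]}' 0
python3 -c "
from ov import *
c=capture('top'); a=c['img'][:,:,::-1]; cv2.imwrite('pics/t12.png',a)
s=cap('scene','s12');b=s['img'][:,:,::-1]
cv2.imwrite('pics/c12.png',np.hstack([cv2.resize(b[195:275,385:465],None,fx=5,fy=5,interpolation=cv2.INTER_CUBIC),cv2.resize(a[185:265,165:245],None,fx=5,fy=5,interpolation=cv2.INTER_CUBIC)]))
for n,k in(('top',c),('scene',s)):
  for l in ('dot','cell_centre'):
    for r in spot_point(n,l)[:6]:
      P=w(k,r['position'])
      if P[1]>100: print(n,l,r['score'],P)
o=get_obs();print(o['tool_pos'],o['tcp_rot'],o['time'])
"
```

```text
time: 16.85
tool_pos: [464.3, 202.2, 192.8]
tcp_rot: [3.137, -0.021, -0.048]
contact_force: [0.4, -0.5, -0.8]
grip_width: 91.8
top dot 0.76 [593.86083471 205.81642618  79.88664675]
top cell_centre 0.95 [572.76367145 199.65846035  61.86085526]
top cell_centre 0.64 [577.23593708 202.75018786  30.07579491]
scene dot 0.65 [594.3752235  207.46483999  79.92383136]
scene cell_centre 0.72 [571.84394464 203.81842959  58.68412411]
[464.08588392 202.30590456 193.39922098] [ 3.13709148 -0.02193402 -0.04768922] 17.15
```

View pics/c12.png

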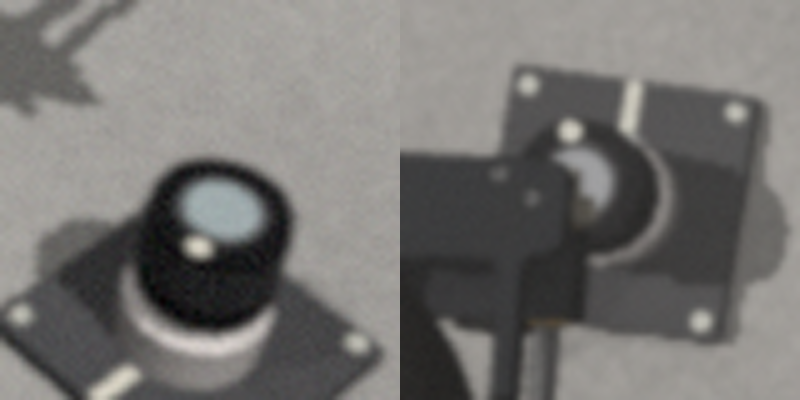

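```bash
python3 - <<'E'
from h import *
np.set_printoptions(precision=1,suppress=True)
t=capture('top');s=capture('scene')
for z in(74,77,79):
  g=ray(s,222.5/5-.5+385,208.5/5-.5+195,z);d=ray(s,198.5/5-.5+385,246.5/5-.5+195,z);dt=ray(t,170.5/5-.5+165,130.5/5-.5+185,z)
  print(z,g,d,dt,np.linalg.norm(d-g),np.degrees(np.arctan2(*(d-g)[1::-1])),np.degrees(np.arctan2(dt[1]-202.5,dt[0]-572)))
E
```

```text
74 [567.5 202.   74. ] [587.6 205.1  74. ] [593.2 206.6  74. ] 20.265491361193405 8.762185159556925 10.833598287541978
77 [570.2 203.   77. ] [590.1 206.1  77. ] [592.8 205.9  77. ] 20.143469777266464 8.762185159556898 9.285103188142276
79 [572.  203.7  79. ] [591.8 206.7  79. ] [592.5 205.5  79. ] 20.06212205464877 8.762185159556898 8.209800342316132
```

```bash
python3 -m handwheel '{"translation":[[0.25,0,0],[0.25,0.004,-0.05],[0.22,0,-0.2],[0,0,-0.2],[0,0,-0.15],[0,0,-0.1],[0,0,0],[0,0,0]],"twist":[0,0,0,0,0,0,0,0]}' 0
```

```text
time: 18.25
tool_pos: [576.3, 203.3, 87.3]
tcp_rot: [3.138, -0.027, -0.047]
contact_force: [1.0, -0.4, -0.2]
grip_width: 92.0
```

```bash
python3 -m handwheel '{"translation":[[-0.026,-0.003,-0.05],[0,0,-0.045],[0,0,0],[0,0,0],[0,0,0],[0,0,0],[0,0,0],[0,0,0]],"twist":[0,0,0,0,0,0,0,0]}' 0
```

```text
time: 19.25
tool_pos: [573.2, 203.2, 74.7]
tcp_rot: [3.14, -0.031, -0.047]
contact_force: [0.4, -0.8, 0.5]
grip_width: 91.6
```

```bash
python3 -m handwheel '{"translation":[[0,0,0],[0,0,0],[0,0,0],[0,0,0],[0,0,0],[0,0,0],[0,0,0],[0,0,0]],"twist":[0,0,0,0,0,0,0,0]}' 255
```

```text
time: 20.25
tool_pos: [573.0, 203.2, 74.6]
tcp_rot: [3.14, -0.03, -0.047]
contact_force: [0.9, -0.9, -1.1]
grip_width: 47.9
```

```bash
python3 -m handwheel '{"translation":[[0,0,-0.01],[0,0,-0.01],[0,0,-0.006],[0,0,-0.006],[0,0,-0.006],[0,0,-0.006],[0,0,-0.006],[0,0,-0.006]],"twist":[0,0,0,0,0.03,0.03,0.03,0.03]}' 255
```

```text
time: 21.25
tool_pos: [572.8, 203.5, 67.4]
tcp_rot: [3.14, -0.031, 0.148]
contact_force: [-2.4, 0.1, 5.2]
grip_width: 47.7
```

```bash
python3 -m handwheel '{"translation":[[0,0,-0.004],[0,0,-0.004],[0,0,-0.004],[0,0,-0.004],[0,0,-0.004],[0,0,-0.004],[0,0,-0.004],[0,0,-0.004]],"twist":[0.02,0.02,0.02,0.02,0.02,0.02,0.02,0.02]}' 255
python3 -c "
from h import *
o=get_obs();print(o['contact_force'],o['moment'],o['tool_pos'])"
```

```text
time: 22.25
tool_pos: [570.9, 203.9, 65.8]
tcp_rot: [3.141, -0.028, 0.407]
contact_force: [-3.6, -2.0, 10.1]
grip_width: 47.8
[-3.57718047 -1.95210883 10.10729441] [-0.40474481  0.85002376 -0.21504292] [570.87633096 203.89525661  65.81488935]
```

```bash
python3 -c "
from ov import *
ov('s13',(385,185,465,285),5,'c13',26.3)"
```

```text
[570.84256584 203.85253385  65.80835771] [ 3.14147671 -0.02817646  0.40867589] [-4.67296484 -1.05243895  9.22083737] 22.3
```

View pics/c13.png

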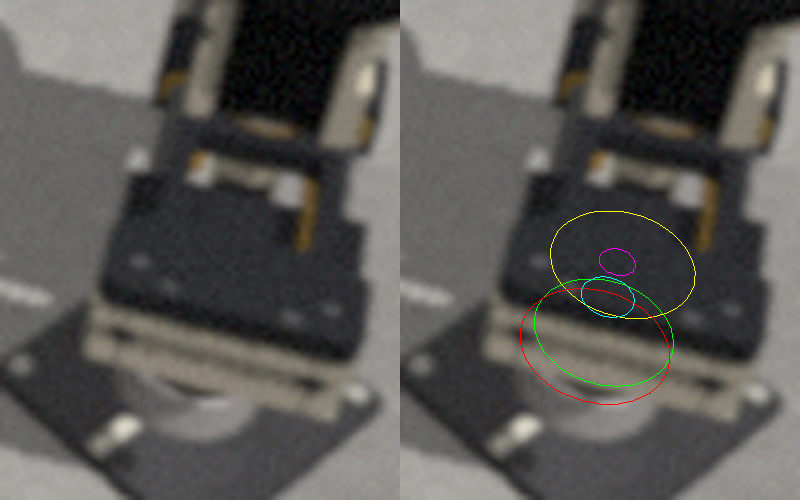

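```bash
python3 -m handwheel '{"translation":[[0,0,-0.004],[0,0,-0.004],[0,0,-0.004],[0,0,-0.004],[0,0,-0.004],[0,0,-0.004],[0,0,-0.004],[0,0,-0.004]],"twist":[0.02,0.02,0.02,0.02,0.02,0.02,0.02,0.02]}' 255
python3 -c "
from h import *
o=get_obs();print(o['contact_force'],o['moment'],o['tool_pos'])
from ov import *
ov('s14',(385,185,465,285),5,'c14',26.3)"
```

```text
time: 23.3
tool_pos: [570.8, 201.7, 65.4]
tcp_rot: [-3.14, -0.028, 0.655]
contact_force: [-1.1, -1.4, 6.2]
grip_width: 47.5
[-1.14406087 -1.43401489  6.21203213] [-0.30716759  0.50880906 -0.72100255] [570.79756623 201.7222707   65.43937099]
[570.77753615 201.73300915  65.41549571] [-3.14032234 -0.02840487  0.6558864 ] [-0.84770428 -1.50103906  5.82579693] 23.35
```

View pics/c14.png

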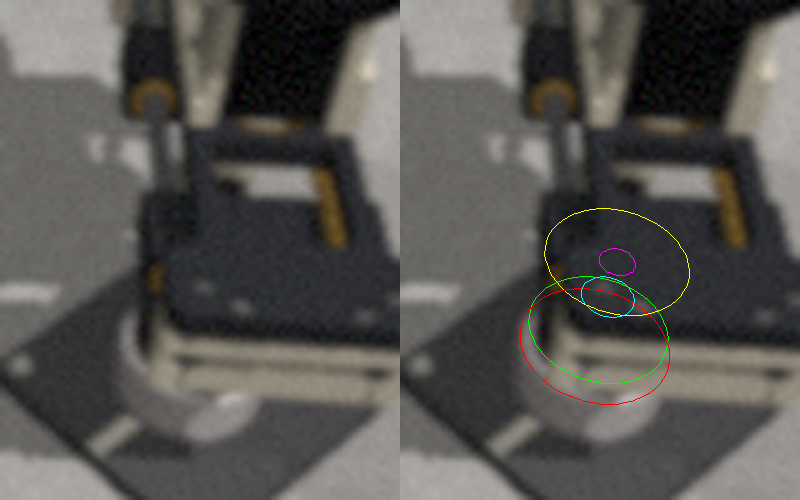

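```bash
python3 -m handwheel '{"translation":[[0,0,0],[0,0,0],[0,0,0],[0,0,-0.004],[0,0,-0.006],[0,0,-0.006],[0,0,-0.006],[0,0,-0.006]],"twist":[-0.03,-0.03,-0.02,0,0,0,0,0]}' 255
python3 -c "
from h import *
o=get_obs();print(o['contact_force'],o['moment'],o['tool_pos'])
from ov import *
ov('s15',(385,185,465,285),5,'c15',31.6)"
```

```text
time: 24.35
tool_pos: [571.2, 202.0, 64.2]
tcp_rot: [-3.141, -0.031, 0.528]
contact_force: [-4.1, -0.9, 11.4]
grip_width: 47.7
[-4.0558949  -0.91082243 11.44558831] [-0.27091873  0.83553782 -0.06517288] [571.16842167 202.01661027  64.15243995]
[571.17040946 202.01443552  64.18223079] [-3.14056509 -0.03083609  0.52785496] [-4.78674237 -1.9864184   9.52752172] 24.4
```

View pics/c15.png

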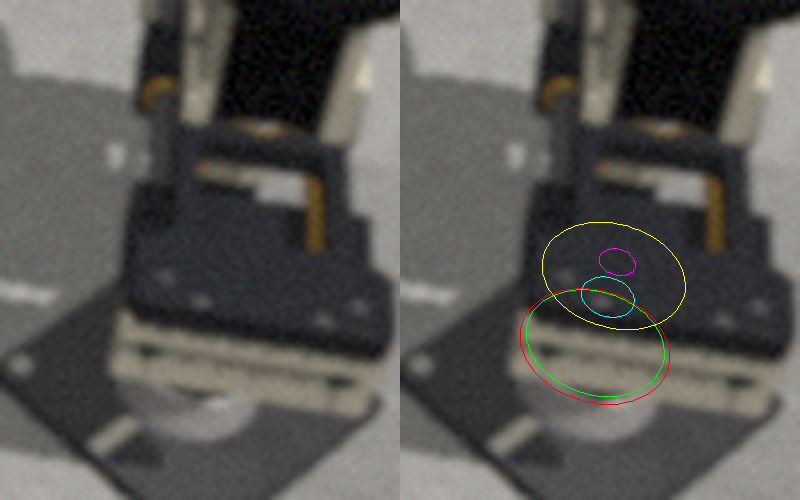

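```bash
python3 -m handwheel '{"translation":[[0,0,0.01],[0,0,0.01],[0,0,0],[0,0,0],[0,0,0],[0,0,0],[0,0,0],[0,0,0]],"twist":[0,0,0,0,0,0,0,0]}' 255
python3 -c "
from h import *
for i in range(3): 
  capture('top'); o=get_obs();print(o['contact_force'],o['moment'],o['tool_pos'])
"
```

```text
time: 25.4
tool_pos: [571.1, 202.0, 67.5]
tcp_rot: [-3.141, -0.031, 0.529]
contact_force: [-1.6, -0.4, 4.9]
grip_width: 47.4
[-1.79034048 -0.24855643  4.19161649] [-0.16477267  0.37122531  0.00816754] [571.1071714  202.01865811  67.48034682]
[-2.35551958  0.42558789  4.88643981] [-0.113949    0.36255009 -0.03081334] [571.11230187 202.01990406  67.49158086]
[-2.32166274 -0.63708242  3.52327269] [-0.07109934  0.33773677 -0.00880421] [571.1045419  202.01265427  67.48127793]
```

```bash
python3 -m handwheel '{"translation":[[0,0,-0.01],[0,0,-0.01],[0,0,-0.008],[0,0,-0.009],[0,0,-0.009],[0,0,-0.009],[0,0,-0.009],[0,0,-0.009]],"twist":[0,0,0,0,0,0,0,0]}' 255
python3 -c "
from h import *
for i in range(3): 
  capture('top'); o=get_obs();print(o['contact_force'],o['moment'],o['tool_pos'])
"
```

```text
time: 26.55
tool_pos: [571.1, 202.0, 64.1]
tcp_rot: [3.141, -0.033, 0.53]
contact_force: [-4.6, -1.3, 14.9]
grip_width: 47.6
[-5.4841173  -1.63361648 14.81377253] [-0.37507274  1.11592929 -0.07245466] [571.12077369 202.03105731  64.16382452]
[-4.9165839  -0.42730492 15.04939181] [-0.32449497  1.05271505 -0.07725168] [571.10901859 202.03048088  64.14477582]
[-6.82901117 -0.75823006 14.44202165] [-0.33891546  1.10250108 -0.02716924] [571.10707808 202.06518384  64.17599418]
```

```bash
python3 -c "
from h import *
cap('scene','s16');o=get_obs();print(o['contact_force'],o['tool_pos'],o['time'])"
```

```text
[-4.5212239  -1.40728573 14.4002618 ] [571.09475555 202.03251637  64.13373672] 26.75
```

View pics/s16.png

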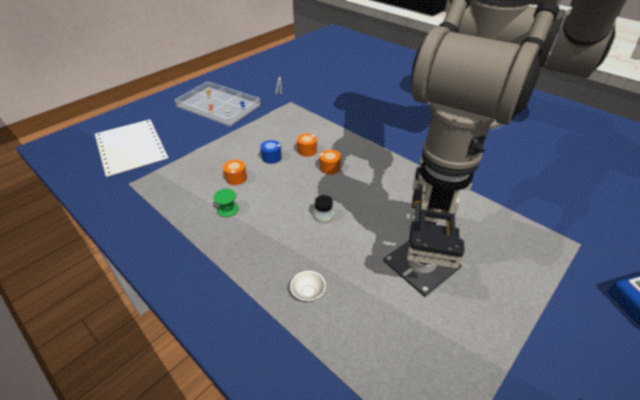

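The picture shows the jar (324,208), reel (226,203), dish (308,287) and the look-alikes where they started. The gripper is pressing the cell down on the mount at (430,250).

```bash
python3 -c "
from plant import *
print(close_job())"
```

```text
the job is handed in; nothing more can be done
None
```

The cell is on the spigot, keyed over the pin and, as far as I could measure, fully home. The gripper is still holding it down with about 14–15 N, and I handed the job in at about 27 s.

**What I did:** I picked up the black cell and fitted it with its dot at the line, within a few degrees. My first press was too hard (about 23 N) and the cell slipped up between the fingers. After about 19° of turning I let go once, located the dot with both cameras (about 18° past the line), and gripped the upper half again. I then turned it anticlockwise with lighter pressure until it met a firm rotational stop (0.7 N·m), backed off about 7° into the play, and pushed it home.

**Last checks:**
- **Keyed:** after lifting 3.3 mm, the hand still felt about 4.3 N. That fits a spring pressed in about 9 mm; a cell riding on the pin would have given about zero.
- **Home:** pressing again stopped at the same height (64.1–64.2 mm) at both 11 N and 15 N, so it was against a hard stop.
- **Other objects:** in the last picture the jar, reel, dish and look-alikes were where they started.

**Not confirmed:** the fingers hid the seat gap and the dot in the final pose, so "home" and the final dot angle rest on force, height and turn readings, not on a picture. The dot may also have turned slightly in the grip against the stop. The tool itself was tilted by about 0.03 rad.

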